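Shut the purge-gas valve and hold the filter cap home

ROBOT

A 7-joint arm with a two-finger parallel gripper is mounted at the origin on the work surface. World frame = base frame: x ahead of the robot, y to its left, z up, the work surface at z = 0. Lengths are in m, angles in rad, forces in N, time in s.
With the tool pointing down it reaches from about 0.425 to 0.875 m from the base axis. Payload 4.7 kg.
Tool frame: the origin (TCP) lies at the very end of the fingers, on their centre line; the grasp point (between the pads) lies 19 mm behind it; z points along the fingers, y is the line along which they close (so a half turn about z gives the same grasp; the last joint's range is limited). The gripper opens to 85 mm and grips with 20 to 120 N. Pads are 22 mm wide; open, the fingers measure 114 mm over their backs; the gripper's body (76 mm by 85 mm) begins 54 mm behind the grasp point. The pads swing forward as they close: fully open they stand 13 mm farther back than shut.
Start: joints at [1.136, 0.321, -0.07, 1.45, 0.023, 1.371, -0.057], TCP at [0.282, -0.586, 0.208] pointing down, gripper open.
Joint ranges: [-2.86, 2.86], [-0.3, 2.09], [-1.38, 1.24], [0.06, 2.45], [-1.56, 4.7], [0.09, 2.05], [-2.69, 2.69]. Speed limits (rad/s): [2.57, 2.57, 3.14, 3.14, 3.14, 3.14, 3.14].

INTERFACE

Orientations are given as a 3x3 rotation matrix whose columns are the frame's x, y, z axes.
In Python, from station import manip, eyes gives the robot as it stands. The module is installed in compiled form; this text tells all that it offers.
- The arm moves only by the tool arm_command, never from a script. Its argument "steps" is one flat list of numbers, 6 for each row, row after row: the shift along the tool's x, y, z in cm, then the turn, a rotation vector about the tool's x, y, z in rad. A call has 1 to 5 rows; each row shifts and turns the commanded pose from where the row before left it, along the tool's axes as they then stand; what a row does not reach is not made up. A row lasts 1/10 s, in which the tool goes at most 50 mm and 8.59 degrees, less where a joint would pass 70% of its speed; a pose out of reach is approached as far as the arm can. A call is refused whole if a number of a shift passes 5 or a number of a turn 0.15, either way. A call with a gripper value outside its range is refused whole. "grip" is the finger opening in cm, from 0 to 8.54, set as the call begins (left out, the last holds). The fingers move at their own pace and stop on an object; "newtons" is the grip in N (left out, the last holds). Time passes only in rows, so rows that do not move let the fingers close. It gives the time, the measured TCP pose, the force, the opening and the grip force at its end, in the units of the state.
- manip.read_state(): the state, without advancing time (a new reading comes with each control period).
- eyes.camera(name): name is "side" or "top" or "wrist"; returns the picture (420x560x3 uint8, blue, green, red); there is no depth.
- eyes.calibration(name): a dict with "camera_matrix" (3x3 intrinsics, pixels), "rvec" (rotation vector, rad) and "tvec" (3), from world to camera coordinates, as OpenCV has them; the wrist camera has in their place "mount" (4x4, takes a point from camera to tool coordinates, whose origin is the TCP and whose axes are the flange's). Camera axes: x right, y down, z forward; pixel columns grow to the right and rows downward; lengths in m; the calibration is good to about 2 mm. A picture is of the moment at which its call begins: read the wrist's pose just before it. calibration takes no time and is no camera call.
- manip.sign_off(): hands the job in; it is judged then, once.
The state is a dict: "clock": time; "joints": joint angles; "joint_velocities": joint speeds; "tau": joint torques, N m; "tcp_pos": TCP position; "orientation": TCP orientation; "contact_force": force on the tool from outside, world axes, zero at the start; "torque": the same for the moment, N m; "finger_gap": finger opening in m; "grasp_force": force on a finger pad.
Only numpy, scipy, OpenCV 4.12 (cv2) and the standard library are available. Lean on these libraries where they do the work, as an engineer would, in place of code of your own. Each camera call takes 0.05 s, during which the arm holds its last target. There are 200 camera calls.

TASK

On the small gas manifold on the lab bench, first close the yellow quarter-turn valve fully, so that its handle lies across the pipe. Then turn the blue knurled filter cap until the hidden keyway inside it drops over the pin, and push it fully home, flush on its seat, against the spring. Finish while still holding the cap pushed home, with the valve still shut and the other things on the bench left alone.

Things in the scene. Friction and masses are not known exactly. Their poses are not given: they have to be found in the camera images.
- manifold: Fixed gas manifold: steel base plate 85 (x) x 300 (y) mm, aluminium block on it up to 35 mm, brass end fittings (320 mm long in all). Origin: centre of the underside, on the bench. Own y runs along the pipe, z up. Filter seat at y = +80 mm, brass valve at y = -75 mm, round gauge 54 mm high between them.
- seat (a point): Centre of the filter seat on the manifold: top face of a steel flange 64 mm in diameter, 70 mm above the bench, axis vertical. A spigot 28 mm in diameter rises 26 mm from it. A pin 6 mm thick sticks out 5.5 mm sideways from the spigot, its top 10 mm above the seat, in the shadow under the cap.
- cap: Loose knurled filter cap, 105 to 195 g. Origin: centre of its underside, z up its axis. Black skirt 48 mm in diameter from 0 to 30 mm, then blue knurled head 50 mm in diameter up to the flat closed top at 48 mm. It starts over the spigot (1.2 mm play all round), upright on a sprung poppet, its underside 10.5 mm above the seat. Home = underside on the seat.
- cap_head (a point): On the cap's axis at the middle of the knurled blue head, 39 mm above the cap's underside. The hidden keyway is a groove 13 mm wide inside the skirt; no mark outside nor this frame's axes tell where. At the start it is reached by turning the cap clockwise (from above) 0.45 to 1.9 rad; within 0.2 rad of it the cap goes down, elsewhere the pin stops it 10 mm above the seat.
- poppet (a joint): Travel (m) of the sprung poppet (18 mm in diameter) in the spigot's top, under the cap: 0 = fully up, 0.0105 = cap home. It pushes the cap up with 2.7 N at the top and 9 N when home, so the cap rises again when let go and must be held down.
- valve (a joint): Angle of the yellow valve handle: 0 = open stop (handle along the pipe, pointing along the manifold's own -y), 1.57 = closed stop (across the pipe, pointing along the manifold's own -x). It closes clockwise seen from above, about a vertical axis. Stays where it is left; needs about 0.12 N m.
- valve_grip (a point): Middle of the valve handle's yellow sleeve, 75 mm from the valve axis, 93 mm above the bench. The sleeve is 16 mm wide, 12 mm thick and runs 40 to 105 mm from the axis. The space beneath is free down to the block (35 mm) and the brass end fitting (33 mm).
- valve_hinge (a point): Valve axis (vertical) at the handle's height, 93 mm above the bench; fixed on the manifold. The brass valve body under it is 34 x 44 mm and 65 mm high, with a round neck up to 75 mm.
- board: Bystander: green circuit board 75 x 55 mm on brass standoffs, about 22 mm high, loose. Origin under its centre.
- magnifier: Bystander: black hand magnifier lying flat, lens ring 90 mm in diameter, 12 mm high, handle 100 mm long towards its -x. Origin under the lens centre.
- jar: Bystander: small glass jar, 44 mm in diameter, 45 mm high, beside the manifold on its +x side. Origin under its centre.
- wrench: Bystander: steel wrench 140 mm long lying flat beside the manifold on its -x side, near the filter. Origin under its middle.
- multimeter: Bystander: yellow hand multimeter 170 x 80 mm, 40 mm high, lying flat. Origin under its centre.
- mug: Bystander: white mug 80 mm in diameter, 95 mm high. Origin under its centre.
Things that resemble listed ones, but are neither listed nor needed, are in the scene too. Of the things that look like the cap, the largest one is meant.

How it is judged:
On the way, in this order (a step that is already met when the one before it is completed fails the run):
1. the valve is fully closed (value of joint valve above 1.45 rad), for 0.2 s.
2. with the valve shut, the cap's keyway is over the pin and the cap is pushed home (z of cap in the frame of seat below 0.002 m and horizontal distance between cap and seat below 0.003 m and angle between cap's own z axis and vertical below 0.06 rad and value of joint valve above 1.45 rad), for 0.3 s.
At the end, for the whole second after the job is handed in: The valve handle is within about 7 degrees of its closed stop (joint above 1.45 rad), and the cap is held by the gripper's fingers (contact above 3 N) fully home: underside less than 2 mm above the seat, centred within 3 mm, upright within 0.06 rad (all of step 2 and contact force between the fingers and cap above 3 N); the arm keeps its last pose, push and grip.
It fails at once if a bystander is pushed more than 30 mm (distance of any of board, magnifier, jar, wrench, multimeter, mug from where it was at the start of the episode above 0.03 m).
It also fails if it takes over 61 s, if anything falls off the work surface, if the arm or the gripper's body presses on something with over 40 N, if the wrist force passes 120 N, or if a joint passes its speed limit or range.

## Working session

There is one attempt and no reset: what is moved stays moved. The work goes in short steps, Python scripts to look and compute and a tool call to move; the robot and the scene stay as the last step left them, time stands still between calls to the robot, and variables do not carry over. Pictures are saved under pics/ and viewed, at most 10 in all, crops included, and the job is handed in when it is done.

Besides the shell and the picture viewer there is one more tool, called as a command line: name --argument value ..., lists and objects as JSON in quotes. arm_command: Moves the arm, as the interface text tells. Its arguments: {"type":"object","properties":{"steps":{"type":"array"},"grip":{"type":"number"},"newtons":{"type":"number"}},"required":["steps"]}

```bash
mkdir -p pics; cat > h.py <<'E'
import numpy as np, cv2
from station import manip, eyes
def ray(name,uv):
    c=eyes.calibration(name);K=np.array(c["camera_matrix"])
    d=np.linalg.inv(K)@np.array([uv[0],uv[1],1.])
    if "mount" in c:
        s=manip.read_state();T=np.eye(4);T[:3,:3]=s["orientation"];T[:3,3]=s["tcp_pos"]
        M=T@np.array(c["mount"]);return M[:3,3],M[:3,:3]@d
    R=cv2.Rodrigues(np.array(c["rvec"],float))[0];t=np.array(c["tvec"],float).ravel()
    return -R.T@t,R.T@d
def at(name,uv,z):
    o,d=ray(name,uv);return o+d*(z-o[2])/d[2]
def blobs(im,lo,hi,amin=60):
    hsv=cv2.cvtColor(im,cv2.COLOR_BGR2HSV);m=cv2.inRange(hsv,np.array(lo),np.array(hi))
    n,l,s,c=cv2.connectedComponentsWithStats(m)
    return [(s[i].tolist(),c[i].round(1).tolist()) for i in range(1,n) if s[i,4]>=amin]
E
python3 - <<'E'
from h import *
s=manip.read_state();print(s)
a=eyes.camera("top");b=eyes.camera("side")
cv2.imwrite("pics/top.png",a);cv2.imwrite("pics/side.png",b)
for n,i in(("top",a),("side",b)):
    print(n,ray(n,(280,210)));print("blue",blobs(i,(95,100,40),(130,255,255)));print("yel",blobs(i,(20,120,80),(35,255,255)))
E
```

```text
{'clock': 0.0, 'joints': array([ 1.13609117,  0.32182935, -0.07012978,  1.4517141 ,  0.02256548,
        1.37077994, -0.05692168]), 'joint_velocities': array([ 2.17544031e-03, -7.39218539e-04, -1.58008132e-03, -1.27916577e-03,
        9.83015252e-06, -1.12827893e-03,  8.82514102e-04]), 'tau': array([-6.34003500e-04, -4.93582678e+01, -3.82433999e-01, -3.14334154e+01,
        1.30203820e-02,  1.14107746e-02,  1.28415022e-05]), 'tcp_pos': array([ 0.28175952, -0.5850945 ,  0.20670013]), 'orientation': array([[ 9.00946361e-01,  4.33929560e-01, -8.89491456e-04],
       [ 4.33930469e-01, -9.00944705e-01,  1.72806874e-03],
       [-5.15225097e-05, -1.94287469e-03, -9.99998111e-01]]), 'contact_force': array([ 0.59996591, -0.35557262, -0.34239784]), 'torque': array([0.01006638, 0.04681671, 0.03905067]), 'grasp_force': 0.0, 'finger_gap': 0.08520386340031014}
top (array([0.493768  , 0.02052238, 1.17287977]), array([ 0.05456629,  0.00283629, -0.99872916]))
blue [([389, 61, 126, 48, 4103], [445.7, 84.1]), ([189, 186, 17, 16, 115], [197.3, 193.7]), ([240, 191, 22, 22, 191], [250.9, 201.7]), ([214, 249, 16, 16, 108], [221.8, 256.8])]
yel [([454, 74, 21, 24, 468], [464.2, 85.4]), ([424, 146, 47, 71, 1368], [445.3, 184.1]), ([330, 169, 27, 11, 176], [342.6, 173.7]), ([303, 174, 19, 17, 138], [310.4, 183.5])]
side (array([0.26422638, 0.62823751, 0.79082326]), array([ 0.29538916, -0.63213877, -0.71637997]))
blue [([370, 1, 52, 47, 1653], [394.0, 22.9]), ([310, 50, 37, 40, 1094], [326.8, 67.7]), ([206, 85, 65, 66, 2118], [237.8, 119.0]), ([247, 213, 23, 21, 262], [258.3, 224.5]), ([214, 282, 17, 18, 162], [222.3, 290.9]), ([291, 282, 17, 19, 164], [298.8, 292.0])]
yel [([237, 104, 19, 8, 96], [246.2, 107.4]), ([281, 119, 55, 36, 798], [308.9, 138.3]), ([265, 159, 10, 17, 91], [269.9, 166.5]), ([258, 185, 14, 16, 113], [264.8, 193.8])]
```

View pics/top.png

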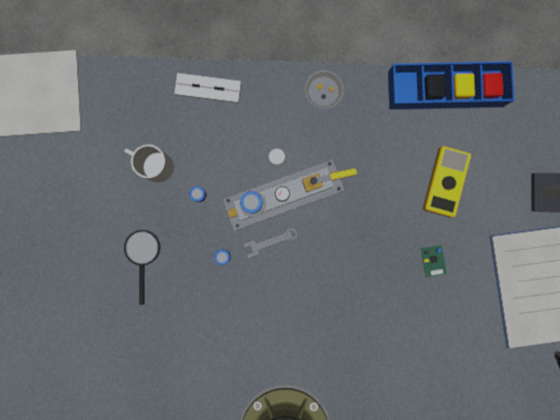

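View pics/side.png

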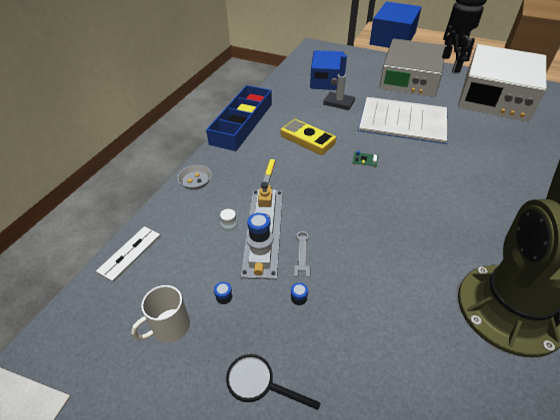

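Three cap-like things show in the top view: (251,202) on the manifold flange, and (197,194) and (222,257) on the bench. The first is the largest and sits on the seat, so it is the one meant. The yellow handle is at (343,174) and the valve body at about (313,182). I'll confirm with a crop and measure.

```bash
python3 - <<'E'
from h import *
a=cv2.imread("pics/top.png");b=cv2.imread("pics/side.png")
A=cv2.resize(a[145:275,175:375],None,fx=4,fy=4,interpolation=cv2.INTER_CUBIC)
cv2.imwrite("pics/crop.png",A)
def tri(p,q):
    o1,d1=ray("top",p);o2,d2=ray("side",q)
    t=np.linalg.lstsq(np.c_[d1,-d2],o2-o1,rcond=None)[0]
    P,Q=o1+d1*t[0],o2+d2*t[1];return ((P+Q)/2).round(4),np.linalg.norm(P-Q).round(4)
print("cap tri",tri((250.9,201.7),(258.3,222)))
print("grip tri",tri((342.6,173.7),(269.9,166.5)))
cap=at("top",(250.9,201.7),.125);g=at("top",(342.6,173.7),.098)
print("cap",cap,"grip",g)
d=(cap-g)[:2];L=np.hypot(*d);print(L,"expect .155+.075=.23 ->", "yaw y-axis",np.degrees(np.arctan2(d[1],d[0])))
E
```

```text
cap tri (array([0.5692, 0.0912, 0.1209]), np.float64(0.001))
grip tri (array([ 0.6429, -0.1229,  0.0959]), np.float64(0.0007))
cap [0.56847066 0.09076036 0.125     ] grip [ 0.64232995 -0.12273283  0.098     ]
0.22590824959171843 expect .155+.075=.23 -> yaw y-axis 109.08337577204347
```

View pics/crop.png

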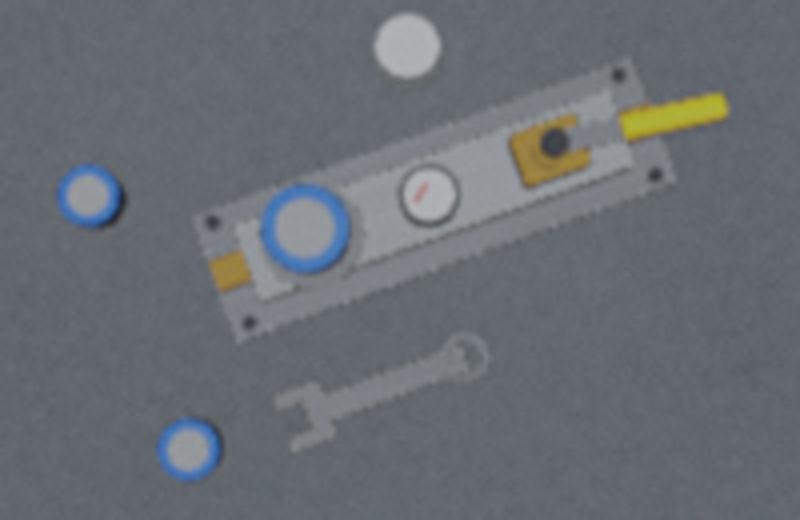

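The crop confirms the large cap on the flange, centred at crop (305,228). Valve axis knob is at crop (554,143) and the handle tip at (727,105), slightly past the open stop. Next I'll compute the hinge and the approach.

```bash
cat >> h.py <<'E'
def go(P,yaw=None):
    """shift in tool axes (cm) from measured pose to P"""
    s=manip.read_state();R=np.array(s["orientation"])
    print("tool shift cm",(R.T@(np.array(P)-s["tcp_pos"])*100).round(2),"tcp",np.round(s["tcp_pos"],4),"xyaw",round(np.arctan2(R[1,0],R[0,0]),3),"q7",round(s["joints"][6],3),"F",np.round(s["contact_force"],1),"t",round(s["clock"],2))
E
python3 - <<'E'
from h import *
p=lambda x,y:(175+x/4-.375,145+y/4-.375)
cs=[at("top",p(*q),.006) for q in((213,221),(618,75),(656,174),(249,322))]
C=np.mean(cs,0);e=(cs[0]-cs[1]+cs[3]-cs[2])[:2];yaw=np.arctan2(e[1],e[0]);u=e/np.hypot(*e)
x=np.array([u[1],-u[0]])
print("manifold",C,"yaw y",yaw,"hole spans",np.linalg.norm(cs[0]-cs[1]),np.linalg.norm(cs[0]-cs[3]))
S=C[:2]+.08*u;H=C[:2]-.075*u;print("seat",S,"hinge",H,"hinge from knob",at("top",p(554,143),.103))
G=at("top",(342.6,173.7),.098)[:2];v=G-H;print("r",np.hypot(*v),"valve ang",np.arctan2(-v@x,-v@u))
for a in(-.35,0,.4,.8,1.2,1.57):
    h=-np.cos(a)*u-np.sin(a)*x; t=np.sin(a)*u-np.cos(a)*x
    print(a,"handle pt",H+.075*h,"finger behind 24mm",H+.075*h-.024*t)
P=H-.070*u+.045*x;go([P[0],P[1],.2])
E
```

```text
manifold [0.5986972  0.01630934 0.006     ] yaw y 1.9442212828942138 hole spans 0.2763426111114524 0.06859040561876176
seat [0.56951269 0.09079601] hinge [ 0.62605769 -0.05352192] hinge from knob [ 0.62401873 -0.0527466   0.103     ]
r 0.07109807988862703 valve ang 0.1425077053985539
-0.35 handle pt [ 0.67570437 -0.10973764] finger behind 24mm [ 0.6936934 -0.0938507]
0 handle pt [ 0.65341818 -0.12335317] finger behind 24mm [ 0.67576418 -0.11459781]
0.4 handle pt [ 0.6240648  -0.12849543] finger behind 24mm [ 0.64805632 -0.12913316]
0.8 handle pt [ 0.59502605 -0.12180103] finger behind 24mm [ 0.61687537 -0.13173115]
1.2 handle pt [ 0.57088652 -0.10432685] finger behind 24mm [ 0.5871441  -0.12198163]
1.57 handle pt [ 0.55624825 -0.080938  ] finger behind 24mm [ 0.5650214  -0.10327702]
tool shift cm [ 58.05 -25.64   0.73] tcp [ 0.2818 -0.5851  0.2068] xyaw 0.449 q7 -0.057 F [-0.1 -0.7 -0.5] t 0.1
```

arm_command --steps '[4.4,-1.95,0,0,0,0,4.4,-1.95,0,0,0,0,4.4,-1.95,0,0,0,0,4.4,-1.95,0,0,0,0,4.4,-1.95,0,0,0,0]' --grip 0 --newtons 40

```text
clock: 0.6
tcp_pos: [0.4387, -0.4006, 0.2075]
orientation: [[0.901, 0.434, -0.0], [0.434, -0.901, 0.0], [-0.0, -0.0, -1.0]]
contact_force: [1.4, -0.2, -0.4]
finger_gap: 0.0123
grasp_force: 0.0
```

arm_command --steps '[4.4,-1.95,0,0,0,0,4.4,-1.95,0,0,0,0,4.4,-1.95,0,0,0,0,4.4,-1.95,0,0,0,0,4.4,-1.95,0,0,0,0]'

```text
clock: 1.1
tcp_pos: [0.5945, -0.2175, 0.2074]
orientation: [[0.901, 0.434, -0.001], [0.434, -0.901, -0.0], [-0.001, -0.0, -1.0]]
contact_force: [0.3, -1.0, -0.7]
finger_gap: -0.0001
grasp_force: 0.0
```

arm_command --steps '[4.4,-1.95,0,0,0,0,4.4,-1.95,0,0,0,0,4.4,-1.95,0,0,0,0,0,0,0,0,0,0,0,0,0,0,0,0]'

```text
clock: 1.6
tcp_pos: [0.6875, -0.1069, 0.2065]
orientation: [[0.899, 0.437, -0.002], [0.437, -0.899, 0.001], [-0.001, -0.002, -1.0]]
contact_force: [0.2, -0.6, 0.2]
finger_gap: 0.0
grasp_force: 0.0
```

```bash
python3 - <<'E'
from h import *
go([.692,-.108,.2])
E
```

```text
tool shift cm [0.36 0.3  0.65] tcp [ 0.6875 -0.1069  0.2065] xyaw 0.452 q7 -1.109 F [ 0.2 -0.6  0.2] t 1.6
```

arm_command --steps '[0.3,0,4.4,0,0,0,0,0,4.4,0,0,0,0,0,4.3,0,0,0,0,0,0,0,0,0]'

```text
clock: 2.0
tcp_pos: [0.6837, -0.1101, 0.0692]
orientation: [[0.902, 0.431, -0.014], [0.431, -0.902, 0.0], [-0.012, -0.006, -1.0]]
contact_force: [-1.5, -0.9, -0.8]
finger_gap: 0.0001
grasp_force: 0.0
```

```bash
python3 - <<'E'
from h import *
H=np.array([.6255,-.0533]);u=np.array([np.cos(1.944),np.sin(1.944)]);x=np.array([u[1],-u[0]])
s=manip.read_state();R=s["orientation"];p=np.array(s["tcp_pos"]);print(p)
for a,o in((.15,20),(.4,23),(.65,25),(.9,26),(1.15,26),(1.35,25),(1.5,24),(1.57,23)):
    h=-np.cos(a)*u-np.sin(a)*x; t=np.sin(a)*u-np.cos(a)*x
    q=np.r_[H+.078*h-o/1000*t,.075];print(a,q.round(4),(R.T@(q-p)*100).round(2));p=q
E
```

```text
[ 0.68372349 -0.11005166  0.0692481 ]
0.15 [ 0.6623 -0.1249  0.075 ] [-2.58  0.41 -0.55]
0.4 [ 0.6464 -0.1319  0.075 ] [-1.73 -0.06  0.02]
0.65 [ 0.6282 -0.1352  0.075 ] [-1.78 -0.49  0.02]
0.9 [ 0.6088 -0.1338  0.075 ] [-1.7  -0.96  0.03]
1.15 [ 0.5894 -0.1272  0.075 ] [-1.46 -1.44  0.03]
1.35 [ 0.5749 -0.1177  0.075 ] [-0.9  -1.48  0.02]
1.5 [ 0.5654 -0.1085  0.075 ] [-0.46 -1.24  0.01]
1.57 [ 0.5613 -0.1032  0.075 ] [-0.14 -0.65  0.01]
```

arm_command --steps '[-2.5,0.4,0,0,0,0,-0.9,0,0,0,0,0,-0.9,0,0,0,0,0,-0.9,-0.25,0,0,0,0,-0.9,-0.25,0,0,0,0]'

```text
clock: 2.5
tcp_pos: [0.6347, -0.1333, 0.0779]
orientation: [[0.901, 0.434, 0.002], [0.434, -0.901, -0.0], [0.001, 0.001, -1.0]]
contact_force: [-1.0, 1.4, -0.1]
finger_gap: 0.0001
grasp_force: 0.0
```

arm_command --steps '[-0.85,-0.5,0,0,0,0,-0.85,-0.5,0,0,0,0,-0.7,-0.7,0,0,0,0,-0.7,-0.7,0,0,0,0,-0.45,-0.75,0,0,0,0]'

```text
clock: 3.0
tcp_pos: [0.5881, -0.12, 0.0768]
orientation: [[0.901, 0.434, -0.0], [0.434, -0.901, -0.0], [-0.0, 0.0, -1.0]]
contact_force: [-0.0, -0.3, 0.2]
finger_gap: 0.0
grasp_force: 0.0
```

arm_command --steps '[-0.45,-0.75,0,0,0,0,-0.3,-0.6,0,0,0,0,-0.2,-0.6,0,0,0,0,-0.1,-0.3,0,0,0,0,0,0,0,0,0,0]'

```text
clock: 3.5
tcp_pos: [0.5697, -0.1041, 0.0769]
orientation: [[0.901, 0.435, 0.0], [0.435, -0.901, -0.0], [0.0, 0.0, -1.0]]
contact_force: [0.2, -0.4, 0.2]
finger_gap: -0.0001
grasp_force: 0.0
```

```bash
python3 - <<'E'
from h import *
go([.5613,-.1032,.075])
a=eyes.camera("top");A=cv2.resize(a[130:280,190:390],None,fx=4,fy=4,interpolation=cv2.INTER_CUBIC);cv2.imwrite("pics/v1.png",A)
E
```

```text
tool shift cm [-0.72 -0.45  0.19] tcp [ 0.5697 -0.1041  0.0769] xyaw 0.45 q7 -1.088 F [ 0.2 -0.4  0.2] t 3.5
```

View pics/v1.png

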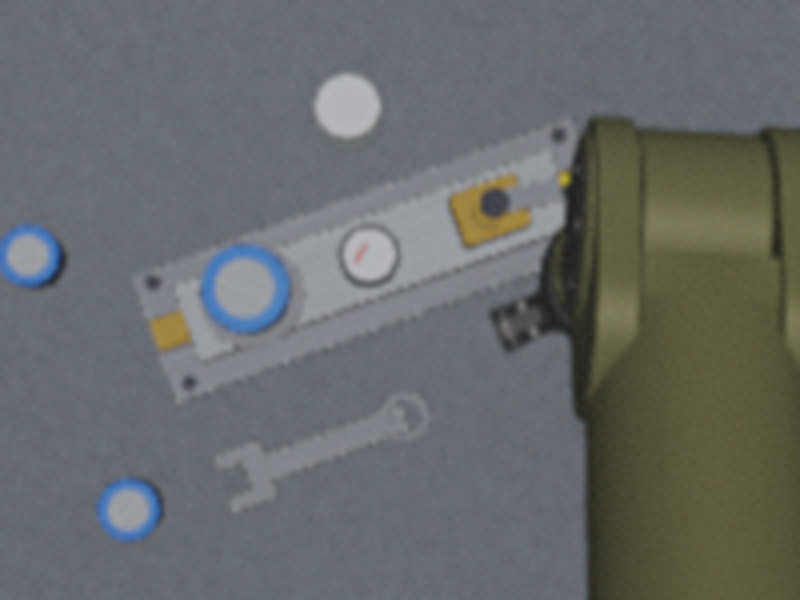

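The arm hides the handle here; the visible yellow bit at (565,178) suggests that it hasn't moved much. I'll check the side view.

```bash
python3 - <<'E'
from h import *
a=eyes.camera("side");A=cv2.resize(a[60:260,180:380],None,fx=3,fy=3,interpolation=cv2.INTER_CUBIC);cv2.imwrite("pics/v2.png",A)
print(blobs(a,(20,120,80),(35,255,255),20))
E
```

```text
[([237, 104, 19, 8, 96], [246.2, 107.4]), ([301, 125, 35, 30, 471], [318.3, 141.3]), ([265, 159, 10, 16, 90], [269.9, 166.4]), ([258, 185, 14, 16, 114], [264.8, 194.0]), ([254, 263, 8, 8, 56], [258.0, 266.6])]
```

View pics/v2.png

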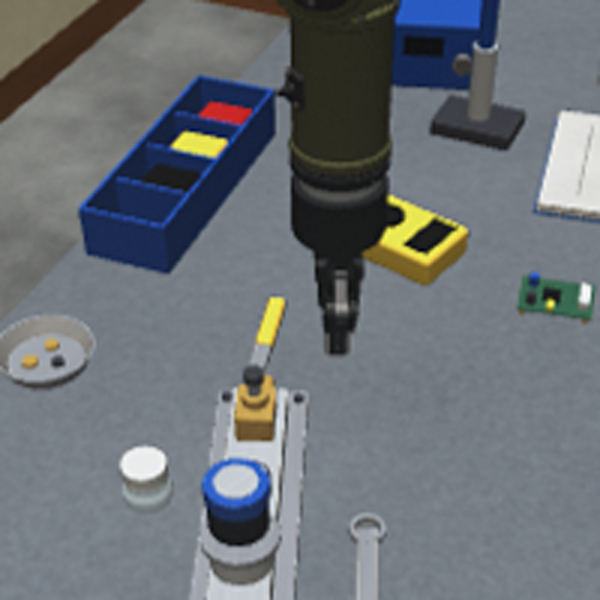

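```bash
python3 - <<'E'
from h import *
def proj(n,P):
    c=eyes.calibration(n);return cv2.projectPoints(np.array([P],float),np.array(c["rvec"],float),np.array(c["tvec"],float),np.array(c["camera_matrix"]),None)[0].ravel().round(1)
s=manip.read_state();p=s["tcp_pos"];print(p,proj("side",p),"tip seen (292.7,176.7)")
print(proj("side",p+[0,0,.02]),"handle end",proj("side",[.650,-.155,.093]))
print("if z of tip pt", [ (z,at("side",(292.7,176.7),z).round(4)) for z in(.06,.077,.095)])
E
```

```text
[ 0.57005254 -0.10481517  0.07686495] [292.2 183.2] tip seen (292.7,176.7)
[292.3 177.5] handle end [272.7 159.8]
if z of tip pt [(0.06, array([ 0.5865, -0.1473,  0.06  ])), (0.077, array([ 0.579 , -0.1293,  0.077 ])), (0.095, array([ 0.5711, -0.1102,  0.095 ]))]
```

The fingertip shows at side (292.7,176.7), about 18 mm above the reported TCP, so it skimmed over the handle. I'll go back, come in 27 mm lower (still clear of the block) and repeat.

arm_command --steps '[0,0,-4.5,0,0,0,3.6,1.8,0,0,0,0,3.6,1.8,0,0,0,0,3.6,1.8,0,0,0,0,0,0,2,0,0,0]'

```text
clock: 4.1
tcp_pos: [0.6972, -0.1063, 0.1037]
orientation: [[0.901, 0.434, 0.009], [0.434, -0.901, 0.001], [0.008, 0.003, -1.0]]
contact_force: [-0.7, 0.4, 0.7]
finger_gap: 0.0001
grasp_force: 0.0
```

arm_command --steps '[0,0,2.6,0,0,0,0,0,2.6,0,0,0,0,0,0,0,0,0]'

```text
clock: 4.4
tcp_pos: [0.6874, -0.1066, 0.0448]
orientation: [[0.901, 0.434, -0.008], [0.434, -0.901, 0.001], [-0.007, -0.005, -1.0]]
contact_force: [-0.5, -0.3, -0.7]
finger_gap: -0.0005
grasp_force: 0.0
```

```bash
python3 - <<'E'
from h import *
go([.6623,-.1249,.05])
E
```

```text
tool shift cm [-3.06  0.56 -0.5 ] tcp [ 0.6874 -0.1066  0.0448] xyaw 0.449 q7 -1.15 F [-0.5 -0.3 -0.7] t 4.4
```

arm_command --steps '[-1.5,0.3,0,0,0,0,-1.5,0.3,0,0,0,0,-0.9,0,0,0,0,0,-0.9,0,0,0,0,0,-0.9,-0.25,0,0,0,0]'

```text
clock: 4.9
tcp_pos: [0.6411, -0.1346, 0.0509]
orientation: [[0.901, 0.434, 0.003], [0.434, -0.901, -0.0], [0.002, 0.001, -1.0]]
contact_force: [1.5, 0.4, -0.3]
finger_gap: -0.0
grasp_force: 1.0
```

```bash
python3 - <<'E'
from h import *
a=eyes.camera("side");print(blobs(a,(20,120,80),(35,255,255),20));go([.6282,-.1352,.05])
E
```

```text
[([237, 104, 19, 8, 97], [246.2, 107.4]), ([284, 119, 52, 36, 757], [310.3, 138.7]), ([270, 161, 15, 16, 104], [277.4, 168.4]), ([258, 185, 14, 16, 116], [264.9, 193.9]), ([254, 263, 8, 8, 56], [258.0, 266.6])]
tool shift cm [-1.01 -0.47  0.06] tcp [ 0.6393 -0.135   0.0506] xyaw 0.448 q7 -1.091 F [-0.1 -0.5  0.1] t 4.95
```

The handle now moves with the finger, so I'll continue along the arc.

arm_command --steps '[-0.9,-0.4,0,0,0,0,-0.9,-0.5,0,0,0,0,-0.85,-0.5,0,0,0,0,-0.75,-0.7,0,0,0,0,-0.7,-0.7,0,0,0,0]'

```text
clock: 5.45
tcp_pos: [0.5906, -0.1268, 0.0497]
orientation: [[0.901, 0.434, -0.0], [0.434, -0.901, -0.0], [-0.0, 0.0, -1.0]]
contact_force: [2.1, 0.2, 0.1]
finger_gap: 0.0001
grasp_force: 0.9
```

arm_command --steps '[-0.45,-0.75,0,0,0,0,-0.45,-0.75,0,0,0,0,-0.25,-0.6,0,0,0,0,-0.2,-0.6,0,0,0,0,0,0,0,0,0,0]'

```text
clock: 5.95
tcp_pos: [0.5667, -0.1075, 0.0497]
orientation: [[0.901, 0.435, -0.002], [0.435, -0.901, 0.0], [-0.001, -0.001, -1.0]]
contact_force: [-0.6, -0.2, -1.0]
finger_gap: 0.0001
grasp_force: 0.0
```

```bash
python3 - <<'E'
from h import *
go([.5613,-.1032,.05])
a=eyes.camera("side");print(blobs(a,(20,120,80),(35,255,255),20))
E
```

```text
tool shift cm [-0.3  -0.62 -0.03] tcp [ 0.5667 -0.1075  0.0497] xyaw 0.45 q7 -1.095 F [-0.6 -0.2 -1. ] t 5.95
[([237, 104, 19, 8, 96], [246.2, 107.4]), ([309, 126, 27, 29, 401], [320.4, 141.2]), ([280, 181, 25, 7, 145], [292.3, 183.9]), ([258, 188, 14, 13, 109], [264.7, 194.3]), ([254, 263, 8, 8, 56], [257.9, 266.6])]
```

arm_command --steps '[-0.2,-0.5,0,0,0,0,-0.1,-0.4,0,0,0,0,0,0,0,0,0,0]'

```text
clock: 6.3
tcp_pos: [0.5609, -0.1015, 0.0498]
orientation: [[0.901, 0.434, -0.0], [0.434, -0.901, -0.0], [-0.0, 0.0, -1.0]]
contact_force: [0.5, -0.8, -1.1]
finger_gap: -0.0002
grasp_force: 0.4
```

arm_command --steps '[0,-0.3,0,0,0,0,0,-0.3,0,0,0,0,0,0,0,0,0,0]'

```text
clock: 6.6
tcp_pos: [0.5608, -0.1013, 0.0501]
orientation: [[0.902, 0.431, 0.006], [0.431, -0.902, -0.006], [0.003, 0.008, -1.0]]
contact_force: [7.8, -10.3, -6.6]
finger_gap: 0.0
grasp_force: 5.8
```

```bash
python3 - <<'E'
from h import *
go([.5613,-.1032,.05])
a=eyes.camera("side");B=blobs(a,(20,120,80),(35,255,255),20);print(B)
H=np.array([.6255,-.0533]);u=np.array([np.cos(1.944),np.sin(1.944)]);x=np.array([u[1],-u[0]])
for s,c in B:
    g=at("side",c,.095);v=g[:2]-H;print(g.round(4),np.hypot(*v),np.arctan2(-v@x,-v@u))
E
```

```text
tool shift cm [-0.04  0.19  0.01] tcp [ 0.5608 -0.1013  0.0501] xyaw 0.446 q7 -1.111 F [  7.8 -10.3  -6.6] t 6.6
[([237, 104, 19, 8, 97], [246.2, 107.4]), ([311, 127, 25, 28, 369], [321.3, 141.4]), ([280, 183, 26, 7, 148], [292.4, 185.7]), ([258, 188, 14, 13, 107], [264.7, 194.4]), ([254, 263, 8, 8, 54], [258.0, 266.5])]
[ 0.8404 -0.3602  0.095 ] 0.37467749831448366 -0.23753546948246254
[ 0.5564 -0.2853  0.095 ] 0.24207514476492362 0.662668013020796
[ 0.558  -0.0777  0.095 ] 0.07175916670813567 1.5969340669686183
[ 0.6088 -0.02    0.095 ] 0.03724966909948837 3.0513025230552833
[0.5246 0.1859 0.095 ] 0.25957873497146655 3.115440332715838
```

The handle is at its stop (angle ≈1.57, push of 13 N). I'll back off, raise, open and pre-turn the tool counter-clockwise on the way to the cap.

arm_command --steps '[0,1.2,0,0,0,0,0,0.6,0,0,0,0,0,0.3,-4.5,0,0,0,0,0,-4.8,0,0,0,0,0,-4.8,0,0,0]'

```text
clock: 7.15
tcp_pos: [0.5668, -0.1144, 0.1918]
orientation: [[0.901, 0.434, -0.002], [0.434, -0.901, 0.002], [-0.001, -0.002, -1.0]]
contact_force: [1.3, 0.0, -0.8]
finger_gap: 0.0001
grasp_force: 0.0
```

arm_command --steps '[0,0,-1.5,0,0,-0.14,0,0,0,0,0,-0.14,0,0,0,0,0,-0.14,0,0,0,0,0,-0.14,0,0,0,0,0,-0.14]' --grip 8.5

```text
clock: 7.65
tcp_pos: [0.5672, -0.1143, 0.2056]
orientation: [[0.404, 0.915, -0.001], [0.915, -0.404, 0.001], [0.0, -0.002, -1.0]]
contact_force: [-0.2, -0.2, 0.3]
finger_gap: 0.0722
grasp_force: 0.0
```

arm_command --steps '[0,0,0,0,0,-0.14,0,0,0,0,0,-0.14,0,0,0,0,0,-0.14,0,0,0,0,0,-0.14,0,0,0,0,0,-0.14]'

```text
clock: 8.15
tcp_pos: [0.5672, -0.1143, 0.2055]
orientation: [[-0.281, 0.96, -0.001], [0.96, 0.281, 0.001], [0.002, -0.001, -1.0]]
contact_force: [-0.6, -0.4, -0.7]
finger_gap: 0.0847
grasp_force: 0.0
```

```bash
python3 - <<'E'
from h import *
go([.5695,.0908,.2])
H=np.array([.6255,-.0533]);u=np.array([np.cos(1.944),np.sin(1.944)]);x=np.array([u[1],-u[0]])
for s,c in blobs(eyes.camera("side"),(20,120,80),(35,255,255),20):
    g=at("side",c,.095);v=g[:2]-H;print(c,np.hypot(*v).round(3),np.arctan2(-v@x,-v@u))
E
```

```text
tool shift cm [19.62  5.98  0.57] tcp [ 0.5672 -0.1143  0.2055] xyaw 1.855 q7 0.348 F [-0.6 -0.4 -0.7] t 8.15
[246.2, 107.4] 0.375 -0.23753546948246254
[308.8, 138.5] 0.233 0.5063867722529468
[292.2, 185.8] 0.071 1.6027370112178498
[264.7, 194.3] 0.037 3.051196263787888
[258.0, 266.5] 0.26 3.115440332715838
```

arm_command --steps '[3.92,1.2,0,0,0,0,3.92,1.2,0,0,0,0,3.92,1.2,0,0,0,0,3.92,1.2,0,0,0,0,3.92,1.2,0,0,0,0]'

```text
clock: 8.7
tcp_pos: [0.5709, 0.0918, 0.2057]
orientation: [[-0.272, 0.962, -0.001], [0.962, 0.272, 0.0], [0.0, -0.001, -1.0]]
contact_force: [0.8, -0.5, 0.2]
finger_gap: 0.0851
grasp_force: 0.0
```

arm_command --steps '[0,0,3,0,0,0,0,0,0,0,0,0]'

```text
clock: 8.9
tcp_pos: [0.5685, 0.0911, 0.1725]
orientation: [[-0.276, 0.961, -0.007], [0.961, 0.276, -0.0], [0.002, -0.007, -1.0]]
contact_force: [0.2, -1.3, 0.2]
finger_gap: 0.0851
grasp_force: 0.0
```

```bash
python3 - <<'E'
from h import *
go([.5695,.0908,.1])
a=eyes.camera("wrist");print(blobs(a,(95,100,40),(130,255,255)));cv2.imwrite("pics/w.png",a)
b=eyes.camera("side");cv2.imwrite("pics/s3.png",np.hstack([cv2.resize(b[80:300,150:370],(400,400)),cv2.resize(a,(400,300))[:,:] if 0 else cv2.copyMakeBorder(cv2.resize(a,(400,300)),50,50,0,0,0)]))
E
```

```text
tool shift cm [-0.07  0.13  7.25] tcp [0.5685 0.0911 0.1725] xyaw 1.85 q7 -0.052 F [ 0.2 -1.3  0.2] t 8.9
[([336, 0, 57, 51, 1228], [362.5, 26.3]), ([110, 24, 57, 57, 1446], [139.7, 52.9]), ([236, 186, 86, 86, 3198], [279.0, 225.9])]
```

View pics/s3.png

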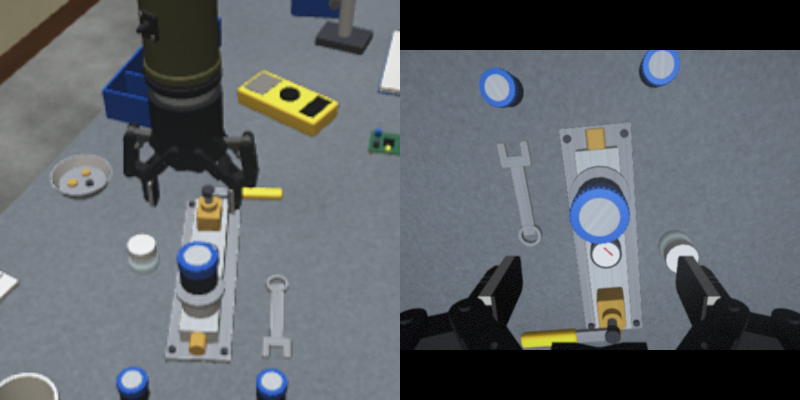

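The valve handle lies across the pipe. The side view puts the tips at about (233.6,191.7) and (280.4,195.5), and the wrist view puts the cap at (279,226). I'll check the tip height and the cap centre.

```bash
python3 - <<'E'
from h import *
c=np.array(manip.read_state()["tcp_pos"])
print("cap from wrist",at("wrist",(279,228),.1285).round(4), "diam",np.linalg.norm(at("wrist",(236,228),.1285)-at("wrist",(322,228),.1285)))
R=manip.read_state()["orientation"]
for uv,sg in(((233.6,191.7),1),((280.4,195.5),-1)):
    for z in(.17,.185,.20):
        p=at("side",uv,z);print(z,p.round(4),"tool xy mm",((R.T@(p-c))[:2]*1000).round(1))
E
```

```text
cap from wrist [0.5705 0.0927 0.1285] diam 0.05153574524154443
0.17 [0.6398 0.0703 0.17  ] tool xy mm [-36.5  61.2]
0.185 [0.6308 0.0838 0.185 ] tool xy mm [-21.1  56.1]
0.2 [0.6217 0.0972 0.2   ] tool xy mm [-5.7 51. ]
0.17 [0.5381 0.0389 0.17  ] tool xy mm [-39.  -45.2]
0.185 [0.5315 0.0532 0.185 ] tool xy mm [-23.5 -47.7]
0.2 [0.5248 0.0674 0.2   ] tool xy mm [ -8.  -50.3]
```

arm_command --steps '[0,0.14,3.5,0,0,0,0,0,3.0,0,0,0,0,0,2.0,0,0,0,0,0,0,0,0,0,0,0,0,0,0,0]'

```text
clock: 9.5
tcp_pos: [0.5738, 0.0892, 0.092]
orientation: [[-0.272, 0.962, 0.001], [0.962, 0.272, -0.0], [-0.0, 0.001, -1.0]]
contact_force: [0.3, 0.5, 0.3]
finger_gap: 0.085
grasp_force: 0.0
```

```bash
python3 - <<'E'
from h import *
go([.5698,.0917,.084])
a=eyes.camera("wrist");b=eyes.camera("side")
cv2.imwrite("pics/s4.png",np.hstack([cv2.resize(b[120:270,180:330],(400,400),interpolation=cv2.INTER_CUBIC),cv2.copyMakeBorder(cv2.resize(a,(400,300)),50,50,0,0,0)]))
E
```

```text
tool shift cm [ 0.35 -0.32  0.8 ] tcp [0.5738 0.0892 0.092 ] xyaw 1.846 q7 -0.094 F [0.3 0.5 0.3] t 9.5
```

View pics/s4.png

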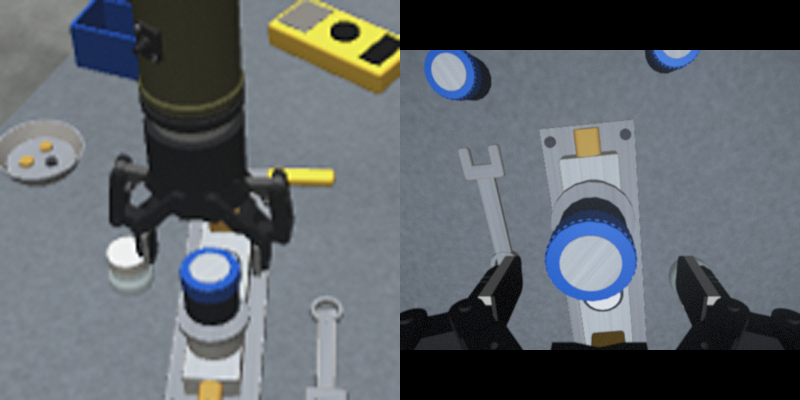

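Tips are still about level with the cap's top, at side (234,218) and (278,220), consistent with the offset. I'll correct sideways, go lower, then close.

arm_command --steps '[0.3,-0.3,0,0,0,0,0,0,1.2,0,0,0,0,0,0,0,0,0]'

```text
clock: 9.9
tcp_pos: [0.568, 0.092, 0.0775]
orientation: [[-0.275, 0.962, -0.002], [0.962, 0.275, -0.001], [-0.0, -0.002, -1.0]]
contact_force: [-0.2, -0.2, -0.9]
finger_gap: 0.0851
grasp_force: 0.0
```

```bash
python3 - <<'E'
from h import *
go([.5698,.0917,.08])
a=eyes.camera("wrist")
for b in blobs(a,(95,100,40),(130,255,255)):
    x,y,w,h,_=b[0];print(b[0],at("wrist",(x+w/2,y+w/2*0+h/2),.1285).round(4))
E
```

```text
tool shift cm [-0.08  0.16 -0.25] tcp [0.568  0.092  0.0775] xyaw 1.849 q7 -0.105 F [-0.2 -0.2 -0.9] t 9.9
[28, 0, 88, 77, 3206] [0.4873 0.1679 0.1285]
[362, 0, 80, 34, 1454] [0.5737 0.1981 0.1285]
[208, 246, 143, 141, 9270] [0.5675 0.098  0.1285]
```

```bash
python3 - <<'E'
from h import *
print(eyes.calibration("wrist"))
print(np.linalg.norm(at("wrist",(208,316),.1285)-at("wrist",(351,316),.1285)),ray("wrist",(280,316)))
E
```

```text
{'camera_matrix': array([[377.38425196,   0.        , 278.56798918],
       [  0.        , 377.38425196, 216.90802975],
       [  0.        ,   0.        ,   1.        ]]), 'mount': array([[-2.63948352e-04, -9.50122990e-01, -3.11875350e-01,
         8.07281981e-02],
       [ 9.99999517e-01, -5.46196079e-04,  8.17651113e-04,
         3.11645687e-04],
       [-9.47214213e-04, -3.11874984e-01,  9.50122675e-01,
        -1.65965729e-01],
       [ 0.00000000e+00,  0.00000000e+00,  0.00000000e+00,
         1.00000000e+00]])}
0.05034716075600724 (array([0.54672991, 0.16983982, 0.24386185]), array([ 0.15700056, -0.53895494, -0.86823893]))
```

arm_command --steps '[0,0,0,0,0,0,0,0,0,0,0,0,0,0,0,0,0,0,0,0,0,0,0,0,0,0,0,0,0,0]'

```text
clock: 10.45
tcp_pos: [0.5693, 0.0923, 0.0789]
orientation: [[-0.274, 0.962, 0.0], [0.962, 0.274, -0.0], [-0.0, 0.0, -1.0]]
contact_force: [0.9, -0.8, -0.6]
finger_gap: 0.0852
grasp_force: 0.0
```

```bash
python3 - <<'E'
from h import *
for k in range(3):
    go([.5698,.0912,.08])
    o,_=ray("wrist",(0,0));r=lambda uv:at("wrist",uv,.1285).round(4)
    s0=[None]
    import h
    rays=None
    st=manip.read_state()
    # cap: pose before picture
    f=lambda uv:at("wrist",uv,.1285)
    P={}
    g=np.mgrid[0:1]
    st=manip.read_state
    keep=manip.read_state();a=eyes.camera("wrist")
    h.manip=type("M",(),{"read_state":staticmethod(lambda k=keep:k)})
    b=max(blobs(a,(95,100,40),(130,255,255)))if 0 else max(blobs(a,(95,100,40),(130,255,255)),key=lambda q:q[0][4])
    x,y,w,hh,_=b[0];print(b[0],h.at("wrist",(x+w/2,y+hh/2),.1285).round(4));h.manip=manip
E
```

```text
tool shift cm [-0.12  0.02 -0.11] tcp [0.5693 0.0923 0.0789] xyaw 1.849 q7 -0.104 F [ 0.9 -0.8 -0.6] t 10.45
[205, 244, 142, 140, 9058] [0.567  0.0982 0.1285]
tool shift cm [-0.11  0.03 -0.12] tcp [0.5692 0.0922 0.0788] xyaw 1.849 q7 -0.104 F [ 0.9 -0.9 -0.3] t 10.5
[205, 244, 142, 140, 9064] [0.567  0.0982 0.1285]
tool shift cm [-0.12  0.03 -0.12] tcp [0.5692 0.0923 0.0788] xyaw 1.849 q7 -0.104 F [ 0.5 -0.4 -0.3] t 10.55
[205, 244, 142, 140, 9045] [0.567  0.0982 0.1285]
```

arm_command --steps '[0.2,0,0,0,0,0,0,0,0,0,0,0,0,0,0,0,0,0,0,0,0,0,0,0,0,0,0,0,0,0]' --grip 4 --newtons 40

```text
clock: 11.1
tcp_pos: [0.5685, 0.0944, 0.0789]
orientation: [[-0.275, 0.962, -0.0], [0.962, 0.275, 0.0], [0.0, -0.0, -1.0]]
contact_force: [-1.9, 0.8, 1.5]
finger_gap: 0.049
grasp_force: 42.0
```

```bash
python3 - <<'E'
from h import *
go([.5698,.0912,.08])
a=eyes.camera("wrist");b=eyes.camera("side")
cv2.imwrite("pics/s5.png",np.hstack([cv2.resize(b[120:270,180:330],(400,400),interpolation=cv2.INTER_CUBIC),cv2.copyMakeBorder(cv2.resize(a,(400,300)),50,50,0,0,0)]))
E
```

```text
tool shift cm [-0.34  0.03 -0.11] tcp [0.5685 0.0944 0.0789] xyaw 1.849 q7 -0.108 F [-1.9  0.8  1.5] t 11.1
```

View pics/s5.png

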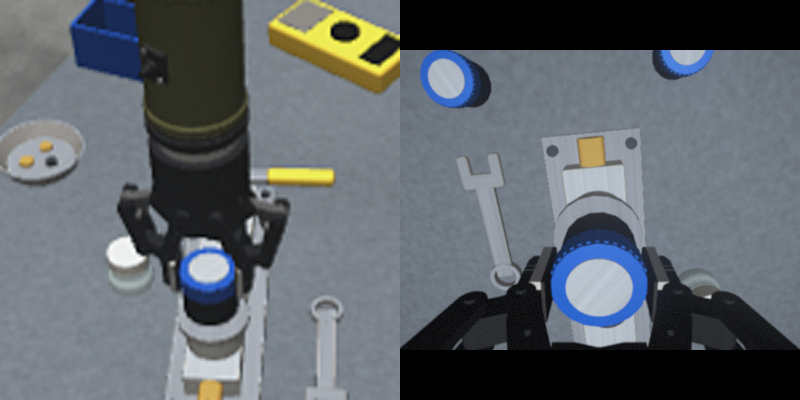

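The cap head is gripped between both pads at gap 49 mm (side crop (210,272), wrist crop (600,285)). I'll press lightly and turn clockwise.

arm_command --steps '[0,0,0.2,0,0,0,0,0,0.2,0,0,0,0,0,0.1,0,0,0,0,0,0,0,0,0,0,0,0,0,0,0]' --newtons 60

```text
clock: 11.7
tcp_pos: [0.5692, 0.0937, 0.0773]
orientation: [[-0.274, 0.962, 0.001], [0.962, 0.274, -0.002], [-0.002, 0.0, -1.0]]
contact_force: [-8.3, -1.9, 22.0]
finger_gap: 0.0483
grasp_force: 65.1
```

arm_command --steps '[0,0,0,0,0,0.07,0,0,0,0,0,0.07,0,0,0,0,0,0.07,0,0,0,0,0,0.07,0,0,0,0,0,0.07]'

```text
clock: 12.2
tcp_pos: [0.5686, 0.0946, 0.0771]
orientation: [[0.074, 0.997, 0.0], [0.997, -0.074, -0.001], [-0.001, 0.0, -1.0]]
contact_force: [-9.5, -0.8, 21.8]
finger_gap: 0.0484
grasp_force: 65.0
```

arm_command --steps '[0,0,0,0,0,0.07,0,0,0,0,0,0.07,0,0,0,0,0,0.07,0,0,0,0,0,0.07,0,0,0,0,0,0]'

```text
clock: 12.7
tcp_pos: [0.5695, 0.0947, 0.0772]
orientation: [[0.346, 0.938, 0.002], [0.938, -0.346, -0.001], [0.0, 0.002, -1.0]]
contact_force: [-6.4, -0.6, 20.2]
finger_gap: 0.048
grasp_force: 64.8
```

arm_command --steps '[0,0,0,0,0,0.07,0,0,0,0,0,0.07,0,0,0,0,0,0.07,0,0,0,0,0,0,0,0,0,0,0,0]'

```text
clock: 13.2
tcp_pos: [0.5701, 0.0945, 0.0774]
orientation: [[0.533, 0.846, 0.003], [0.846, -0.533, -0.001], [0.001, 0.003, -1.0]]
contact_force: [-5.3, -1.3, 18.3]
finger_gap: 0.0484
grasp_force: 64.8
```

arm_command --steps '[0,0,0,0,0,0.07,0,0,0,0,0,0.07,0,0,0,0,0,0.07,0,0,0,0,0,0,0,0,0,0,0,0]'

```text
clock: 13.7
tcp_pos: [0.5704, 0.0944, 0.0776]
orientation: [[0.698, 0.716, 0.004], [0.716, -0.698, -0.001], [0.002, 0.003, -1.0]]
contact_force: [-4.3, -0.1, 18.6]
finger_gap: 0.0485
grasp_force: 64.8
```

arm_command --steps '[0,0,0,0,0,0.07,0,0,0,0,0,0.07,0,0,0,0,0,0.07,0,0,0,0,0,0,0,0,0,0,0,0]'

```text
clock: 14.2
tcp_pos: [0.5714, 0.0935, 0.0765]
orientation: [[0.832, 0.554, 0.006], [0.554, -0.832, -0.001], [0.004, 0.004, -1.0]]
contact_force: [-0.2, -2.2, 10.3]
finger_gap: 0.0485
grasp_force: 64.0
```

The force dropped, so the key is starting to enter. I'll turn a bit more and push.

arm_command --steps '[0,0,0,0,0,0.07,0,0,0.1,0,0,0.05,0,0,0.2,0,0,0,0,0,0.2,0,0,0,0,0,0,0,0,0]'

```text
clock: 14.7
tcp_pos: [0.5717, 0.0933, 0.0708]
orientation: [[0.893, 0.451, 0.006], [0.451, -0.893, -0.001], [0.005, 0.004, -1.0]]
contact_force: [2.1, -1.1, 5.7]
finger_gap: 0.048
grasp_force: 63.5
```

arm_command --steps '[0,0,0.2,0,0,0.05,0,0,0.2,0,0,0,0,0,0.2,0,0,0,0,0,0.2,0,0,0,0,0,0,0,0,0]'

```text
clock: 15.2
tcp_pos: [0.572, 0.0933, 0.0687]
orientation: [[0.914, 0.405, 0.007], [0.405, -0.914, -0.002], [0.005, 0.005, -1.0]]
contact_force: [-12.1, -4.4, 39.8]
finger_gap: 0.0482
grasp_force: 67.1
```

arm_command --steps '[0,0,0.2,0,0,0,0,0,0,0,0,0,0,0,0,0,0,0]'

```text
clock: 15.5
tcp_pos: [0.5721, 0.0933, 0.0686]
orientation: [[0.914, 0.405, 0.007], [0.405, -0.914, -0.003], [0.006, 0.006, -1.0]]
contact_force: [-16.3, -5.3, 50.8]
finger_gap: 0.0481
grasp_force: 68.2
```

```bash
python3 - <<'E'
from h import *
go([.5698,.0912,.067]);print(manip.read_state()["torque"].round(2))
a=eyes.camera("wrist");b=eyes.camera("side")
H=np.array([.6255,-.0533]);u=np.array([np.cos(1.944),np.sin(1.944)]);x=np.array([u[1],-u[0]])
for s,c in blobs(b,(20,120,80),(35,255,255),20):
    v=at("side",c,.095)[:2]-H;print(c,np.hypot(*v).round(3),np.arctan2(-v@x,-v@u).round(3))
cv2.imwrite("pics/s6.png",np.hstack([cv2.resize(b[120:270,180:330],(400,400),interpolation=cv2.INTER_CUBIC),cv2.copyMakeBorder(cv2.resize(a,(400,300)),50,50,0,0,0)]))
E
```

```text
tool shift cm [-0.3   0.1   0.16] tcp [0.5721 0.0933 0.0686] xyaw 0.417 q7 -1.482 F [-16.3  -5.3  50.8] t 15.5
[-0.93  3.73 -0.1 ]
[308.9, 138.3] 0.234 0.505
[292.3, 185.8] 0.072 1.602
[258.0, 266.5] 0.26 3.115
```

View pics/s6.png

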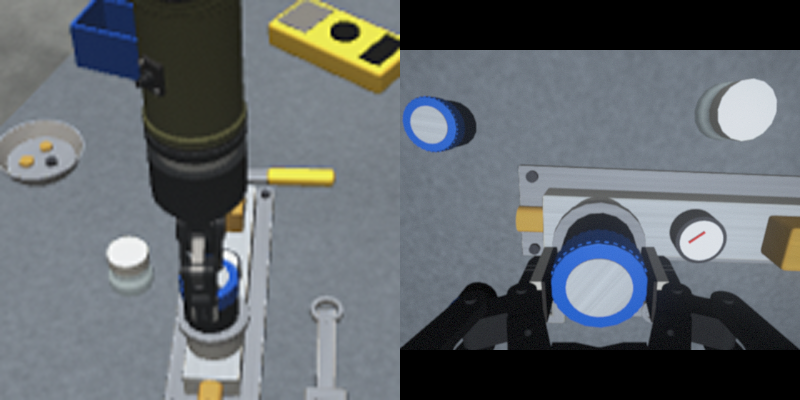

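The handle is still across the pipe. The gripper's near finger tip is around side crop (205,330), close to the flange rim. I need to know whether the cap or the fingertips took that 50 N, so I'll check the tip height and cap height.

```bash
python3 - <<'E'
from h import *
b=eyes.camera("side");s=manip.read_state();R=np.array(s["orientation"]);c=np.array(s["tcp_pos"])
def proj(n,P):
    k=eyes.calibration(n);return cv2.projectPoints(np.array([P],float),np.array(k["rvec"],float),np.array(k["tvec"],float),np.array(k["camera_matrix"]),None)[0].ravel().round(1)
for y in(-.025,-.037):
  for z in(.068,.08,.09,.1): p=c+R@[0,y,0];p[2]=z;print(y,z,"side px",proj("side",p))
S=np.array([.5695,.0910,0])
print("seat front rim",[proj("side",S+[.032*np.cos(t),.032*np.sin(t),.07]) for t in(1.57,2.,0.,3.14)])
for z in(.118,.120,.122,.1285):print(z,"cap top extremes",[proj("side",S+[.025*np.cos(t),.025*np.sin(t),z]) for t in(-.0,-1.57)])
cv2.imwrite("pics/s7.png",cv2.resize(b[175:265,215:305],(600,600),interpolation=cv2.INTER_CUBIC))
E
```

```text
-0.025 0.068 side px [257.6 245.7]
-0.025 0.08 side px [257.4 242.4]
-0.025 0.09 side px [257.1 239.6]
-0.025 0.1 side px [256.9 236.7]
-0.037 0.068 side px [257.4 249.8]
-0.037 0.08 side px [257.1 246.5]
-0.037 0.09 side px [256.9 243.7]
-0.037 0.1 side px [256.6 240.8]
seat front rim [array([253.3, 246.2]), array([259.1, 247.2]), array([247.4, 232.4]), array([271.8, 240.8])]
0.118 cap top extremes [array([248.7, 219.5]), array([263.3, 215.4])]
0.12 cap top extremes [array([248.7, 218.9]), array([263.3, 214.8])]
0.122 cap top extremes [array([248.6, 218.3]), array([263.3, 214.2])]
0.1285 cap top extremes [array([248.4, 216.3]), array([263.2, 212.3])]
```

View pics/s7.png

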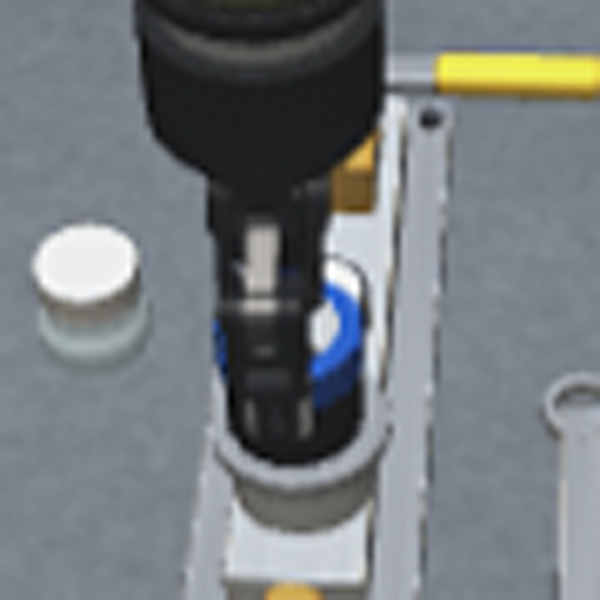

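The skirt's lower edge (crop row 462, image row 244) sits at the flange, where a home cap should be (about 243.5). The tips end above it (row about 241), so the stop is the seat. The travel of 10.3 mm fits too. I'll ease the push to a moderate level and hold.

arm_command --steps '[0,0,-0.2,0,0,0,0,0,0,0,0,0,0,0,0,0,0,0,0,0,0,0,0,0,0,0,0,0,0,0]'

```text
clock: 16.15
tcp_pos: [0.5721, 0.0933, 0.0687]
orientation: [[0.914, 0.405, 0.007], [0.405, -0.914, -0.002], [0.006, 0.005, -1.0]]
contact_force: [-11.9, -4.5, 38.8]
finger_gap: 0.0484
grasp_force: 66.5
```

```bash
python3 -c "
from h import *
print(manip.sign_off())"
```

```text
the job is handed in; nothing more can be done
None
```

I closed the yellow valve to its stop, then keyed the blue cap, pushed it home and handed in at about 16 s, still gripping it under about 39 N; the hand-in returned no verdict. "Home" rests on a firm stop after 10.3 mm of travel and a side view showing the skirt at the flange.

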